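Set the sprung heel clamp open on its stop pin

TASK

Get the blue heel clamp ready for the next shoe: with the fingertips, push its blue jaw block back against the spring until the stop pin snaps in behind the tooth, then let it go so that it springs back and stays latched half open on the pin. Do not push or pull the stop pins by hand, leave the red clamp closed, and do not pick up or shift the jar, spool, tin or hammer.

Things in the scene. Friction and masses are not known exactly. Their poses are not given: they have to be found in the camera images.
- blue_clamp: Clamp with the blue jaw block, fixed to the bench: dark base plate 330 x 130 x 15 mm, x from -50 to 280. Origin at bench level, mid-width, under the closed block's pushing face. +x is the way the block is pushed open, z up. On it a low fixed steel jaw, 100 mm wide, x -45 to -14 mm, top 28 mm above the bench. Nothing on the clamp is over 81 mm high.
- blue_face (a point): Middle of the blue block's upright pushing face, 62 mm above the bench; moves with the block, axes as the clamp's. The face looks along the clamp's -x, is 100 mm wide, 18 to 80 mm above the bench; above 28 mm it is free to fingers over the low jaw. The block is 100 x 100 x 62 mm and slides along the clamp's x only.
- blue_slide (a joint): Travel of the blue block in m: 0 closed (sprung), growing along the clamp's +x, 0.065 at the end stop. Push: 5 N at 0 to 13 N at the end, some 2 N more if quick or over the tooth. The tooth meets the pin at about 0.010; the pin snaps in behind it past 0.040. Let go beyond 0.043 it springs back and latches at about 0.040; let go before, it returns to 0.
- blue_pin: The blue clamp's sprung steel stop pin, 8 mm thick, level along the clamp's y in a grey housing on the +y side; yellow knob, 18 mm across, on its outer end, 60 to 76 mm from the tip. Origin: its inner tip, at x 190, y 12.5, z 36 mm in the clamp's frame when in; the tooth drives it out up to 11 mm along +y. Works by itself.
- red_clamp: Clamp with the red jaw block, fixed to the bench: dark base plate 330 x 130 x 15 mm, x from -50 to 280. Origin at bench level, mid-width, under the closed block's pushing face. +x is the way the block is pushed open, z up. On it a low fixed steel jaw, 100 mm wide, x -45 to -14 mm, top 28 mm above the bench. Nothing on the clamp is over 81 mm high.
- red_face (a point): Middle of the red block's upright pushing face, 62 mm above the bench; moves with the block, axes as the clamp's. The face looks along the clamp's -x, is 100 mm wide, 18 to 80 mm above the bench; above 28 mm it is free to fingers over the low jaw. The block is 100 x 100 x 62 mm and slides along the clamp's x only.
- red_slide (a joint): Travel of the red block in m: 0 closed (sprung), growing along the clamp's +x, 0.065 at the end stop. Push: 5 N at 0 to 13 N at the end, some 2 N more if quick or over the tooth. The tooth meets the pin at about 0.010; the pin snaps in behind it past 0.040. Let go beyond 0.043 it springs back and latches at about 0.040; let go before, it returns to 0.
- red_pin: The red clamp's sprung steel stop pin, 8 mm thick, level along the clamp's y in a grey housing on the +y side; yellow knob, 18 mm across, on its outer end, 60 to 76 mm from the tip. Origin: its inner tip, at x 190, y 12.5, z 36 mm in the clamp's frame when in; the tooth drives it out up to 11 mm along +y. Works by itself.
- jar: Amber jar with a white cap, 56 mm across, 75 mm high, standing loose; origin at the centre of its underside.
- spool: Green thread spool, 44 mm across, 55 mm high, standing loose; origin at the centre of its underside.
- tin: Round black polish tin, 76 mm across, 45 mm high, loose; origin at the centre of its underside.
- hammer: Hammer lying loose on the bench along its own x, handle to -x; origin under it, on the bench.

How it is judged:
By the outcome, as a careful person would: the job done as asked, in the order asked, and still so for the second after the job is handed in, with the robot touching nothing.
It also fails if it takes over 32 s, if anything falls off the work surface, if the arm or the gripper's body presses on something with over 40 N, if the wrist force passes 120 N, or if a joint passes its speed limit or range.

ROBOT

A 6-joint arm with a two-finger parallel gripper is mounted at the origin on the work surface. World frame = base frame: x ahead of the robot, y to its left, z up, the work surface at z = 0. Lengths are in mm, angles in degrees, forces in N, time in s.
With the tool pointing down it reaches from about 350 to 850 mm from the base axis. Payload 8.1 kg.
Tool frame: the origin (TCP) lies at the very end of the fingers, on their centre line; the grasp point (between the pads) lies 19 mm behind it; z points along the fingers, y is the line along which they close (so a half turn about z gives the same grasp; the last joint's range is limited). The gripper opens to 85 mm and grips with 20 to 120 N. Pads are 22 mm wide; open, the fingers measure 114 mm over their backs; the gripper's body (76 mm by 85 mm) begins 54 mm behind the grasp point. The pads swing forward as they close: fully open they stand 13 mm farther back than shut.
Start: joints at [-77.086, 7.471, 85.268, -0, 87.261, -4.893], TCP at [183.512, -571.252, 231.292] pointing down, gripper open.
Joint ranges: [-169.43, 169.43], [-51.17, 129.36], [1.28, 143.12], [-76.62, 256.62], [0, 156.53], [-152.29, 152.29]. Speed limits (degrees/s): [136.94, 136.94, 159.86, 180, 180, 180].

INTERFACE

Orientations are given as [roll, pitch, yaw] about the fixed x, y, z axes, in that order (R = Rz(yaw) Ry(pitch) Rx(roll)).
In Python, from bench import * gives the robot as it stands.
- The arm moves only by the tool play_rows, never from a script. Its argument "increments" is a list of rows, each a list of 3 entries, a list of its own where there are three numbers: the gripper's target within -1 to 1 (fully open at 1, half-way at 0, shut at -1), then the shift along the tool's x, y, z in mm, then the turn about the tool's z in rad. A call has 1 to 12 rows; each row shifts and turns the commanded pose from where the row before left it, along the tool's axes as they then stand; what a row does not reach is not made up. A row lasts 1/12 s, in which the tool goes at most 41.7 mm and 7.16 degrees, less where a joint would pass 70% of its speed; a pose out of reach is approached as far as the arm can. A call is refused whole if a number of a shift passes 41.7 or a number of a turn 0.125, either way. A call with a gripper value outside its range is refused whole. The fingers move at their own pace and stop on an object; "force" is the grip in N (left out, the last holds). Time passes only in rows, so rows that do not move let the fingers close. It gives the time, the measured TCP pose, the force, the opening and the grip force at its end, in the units of the state.
- sense(): the state, without advancing time (a new reading comes with each control period).
- snapshot(name): name is "scene" or "top"; returns a dict with "color" (480x640x3 uint8, red, green, blue), "intrinsics" (3x3 intrinsics, pixels), "world_from_camera" (4x4, takes a point from camera to world coordinates). Camera axes: x right, y down, z forward; pixel columns grow to the right and rows downward; lengths in mm; the calibration is good to about 2 mm. A picture is of the moment at which its call begins. There is no depth.
- hand_in(): hands the job in; it is judged then, once.
Trained networks look in a picture, given as the dict that the camera call returned (one of the last four; its "shot" number tells which), for a name from the list of things; names that differ only in an ending like _2 or _b are one class to them, and where a whole thing is asked for, a point or a joint stands for the part that bears it (a point fixed in the world has none). Each returns a list of dicts, best first, with "p" (0 to 1); they miss things now and then, are a little off and sometimes report something else, mostly with a low value. They report only what shows in the picture. A call takes as long as a camera call.
- find_in(query, picture): "xyz" ([x, y, z] in mm, in the coordinates of the camera as it stood for that picture, good to about 4 mm: the middle of the surface that is visible of it).
- regions_of(query, picture): "mask" (480x640 bool, what is visible of it).
- pinpoint(query, picture): "xyz" ([x, y, z] in mm, in the coordinates of the camera as it stood for that picture, good to about 4 mm: a listed point, or the origin of a listed thing).
The state is a dict: "time": time; "joint_pos": joint angles; "qd": joint speeds; "joint_efforts": joint torques, N m; "tool_pos": TCP position; "tcp_rot": TCP orientation; "ft_force": force on the tool from outside, world axes, zero at the start; "wrist_torque": the same for the moment, N m; "finger_gap": finger opening in mm; "grip_force": force on a finger pad.
Only numpy, scipy, OpenCV 4.12 (cv2) and the standard library are available. Lean on these libraries where they do the work, as an engineer would, in place of code of your own. Each camera call takes 0.05 s, during which the arm holds its last target. There are 200 camera calls.

## Working session

There is one attempt and no reset: what is moved stays moved. The work goes in short steps, Python scripts to look and compute and a tool call to move; the robot and the scene stay as the last step left them, time stands still between calls to the robot, and variables do not carry over. Pictures are saved under pics/ and viewed, at most 10 in all, crops included, and the job is handed in when it is done.

Besides the shell and the picture viewer there is one more tool, called after "Request:" by a JSON object that holds its "name" and its "arguments". play_rows: Moves the arm, as the interface text tells. Its arguments: {"type":"object","properties":{"increments":{"type":"array","items":{"type":"array"}},"force":{"type":"number"}},"required":["increments"]}

```bash
mkdir -p pics; cat > h.py <<'E'
from bench import *
import numpy as np, cv2
def W(s,p):
    T=np.array(s["world_from_camera"]); return (T[:3,:3]@np.array(p)+T[:3,3])
E
python3 - <<'E'
from h import *
for n in ["top","scene"]:
    s=snapshot(n); cv2.imwrite(f"pics/{n}1.png",s["color"][:,:,::-1])
    for q in ["blue_clamp","blue_face","blue_pin","red_clamp","red_face","red_pin","jar","spool","tin","hammer"]:
        r=pinpoint(q,s)
        print(n,q,[(round(d["p"],2),W(s,d["xyz"]).round()) for d in r[:2]])
st=sense();print(st["tool_pos"],st["tcp_rot"],st["time"],st["finger_gap"])
E
```

```text
top blue_clamp [(0.74, array([ 538., -190.,   -1.]))]
top blue_face [(0.64, array([ 539., -188.,   63.])), (0.49, array([547., 467.,  -1.]))]
top blue_pin []
top red_clamp [(0.67, array([542., 222.,  -2.]))]
top red_face [(0.88, array([540., 224.,  62.]))]
top red_pin []
top jar [(0.72, array([427.,  32.,  -1.]))]
top spool [(0.75, array([463., -31.,  -1.]))]
top tin []
top hammer [(0.8, array([ 551., -468.,   -2.]))]
scene blue_clamp [(0.89, array([ 534., -189.,   -3.]))]
scene blue_face [(0.93, array([ 539., -191.,   60.]))]
scene blue_pin [(0.67, array([ 729., -151.,   42.]))]
scene red_clamp [(0.98, array([536., 224.,   1.]))]
scene red_face [(0.59, array([538., 218.,  60.]))]
scene red_pin []
scene jar [(0.91, array([426.,  35.,  -0.]))]
scene spool [(0.64, array([459., -33.,   1.]))]
scene tin [(0.83, array([552., 466.,   1.]))]
scene hammer []
[ 183.50650177 -571.23766477  231.26862244] [-1.79997526e+02 -1.88627894e-03  1.78051401e+01] 1.1 85.57595551515202
```

View pics/top1.png

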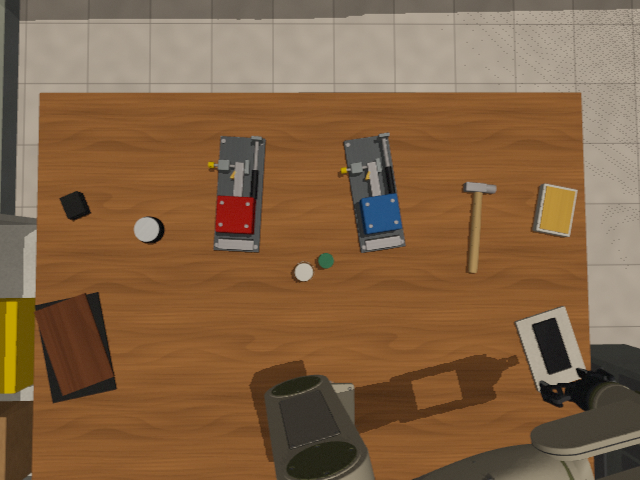

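View pics/scene1.png

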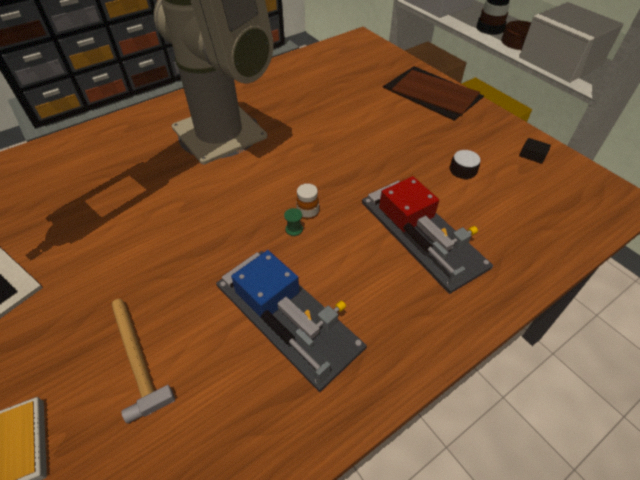

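The top view shows the blue block at about (381,214), tilted slightly, with its jaw nearest the robot at (383,243). The spool at (326,261) and jar at (304,272) are clear of it. The scene view agrees with this. Next I'll measure the clamp's yaw.

```bash
python3 - <<'E'
from h import *
s=snapshot("top"); K=np.array(s["intrinsics"]);T=np.array(s["world_from_camera"])
hsv=cv2.cvtColor(s["color"],cv2.COLOR_RGB2HSV)
m=cv2.inRange(hsv,(100,120,60),(125,255,255)); n,l,st,c=cv2.connectedComponentsWithStats(m); i=1+st[1:,4].argmax()
def bp(px,z):
    d=T[:3,:3]@np.linalg.solve(K,[*px,1]); return T[:3,3]+d*(z-T[2,3])/d[2]
pts=np.float32([bp((x,y),80)[:2] for y,x in np.argwhere(l==i)])
r=cv2.minAreaRect(pts);print(r,cv2.boxPoints(r))
s2=snapshot("scene")
for a in (s,s2):
    d=find_in("blue_pin",a); print([(e["p"],W(a,e["xyz"])) for e in d[:1]])
E
```

```text
((587.053466796875, -181.7957763671875), (99.52447509765625, 99.36610412597656), 8.294085502624512) [[ 530.6447   -139.81078 ]
 [ 544.9787   -238.13759 ]
 [ 643.4622   -223.78078 ]
 [ 629.12823  -125.453964]]
[]
[(0.65, array([ 625.05106483, -182.3577238 ,   73.49615149]))]
```

Request:
{"name": "play_rows", "arguments": {"increments": [[-1, [0, 0, 0], 0.083], [-1, [0, 0, 0], 0.083], [-1, [22, -20, 0], 0], [-1, [22, -20, 0], 0], [-1, [22, -20, 0], 0], [-1, [22, -20, 0], 0], [-1, [22, -20, 0], 0], [-1, [22, -20, 0], 0], [-1, [22, -20, 0], 0], [-1, [22, -20, 0], 0], [-1, [22, -20, 0], 0], [-1, [22, -20, 0], 0]], "force": 40}}

```text
time: 2.3
tool_pos: [373.1, -340.4, 231.5]
tcp_rot: [180.0, -0.0, 8.3]
ft_force: [-0.1, -0.8, -0.4]
finger_gap: 0.0
grip_force: 0.0
```

Request:
{"name": "play_rows", "arguments": {"increments": [[-1, [21, -18, 0], 0], [-1, [21, -18, 0], 0], [-1, [21, -18, 0], 0], [-1, [21, -18, 0], 0], [-1, [21, -18, 0], 0], [-1, [21, -18, 0], 0], [-1, [19, -18, 30], 0], [-1, [0, 0, 30], 0], [-1, [0, 0, 30], 0], [-1, [0, 0, 30], 0], [-1, [0, 0, 30], 0], [-1, [0, 0, 20], 0]]}}

```text
time: 3.3
tool_pos: [496.2, -195.1, 58.2]
tcp_rot: [-179.9, 0.1, 8.3]
ft_force: [0.0, 0.2, -0.9]
finger_gap: -0.2
grip_force: 0.0
```

```bash
python3 - <<'E'
from h import *
s=snapshot("scene"); cv2.imwrite("pics/s2.png",cv2.resize(s["color"][200:400,170:410,::-1],None,fx=3,fy=3))
print(sense()["tool_pos"],W(s,pinpoint("blue_face",s)[0]["xyz"]))
E
```

```text
[ 493.97001823 -194.04743874   54.55699696] [ 539.88945183 -191.5461459    62.00343338]
```

View pics/s2.png

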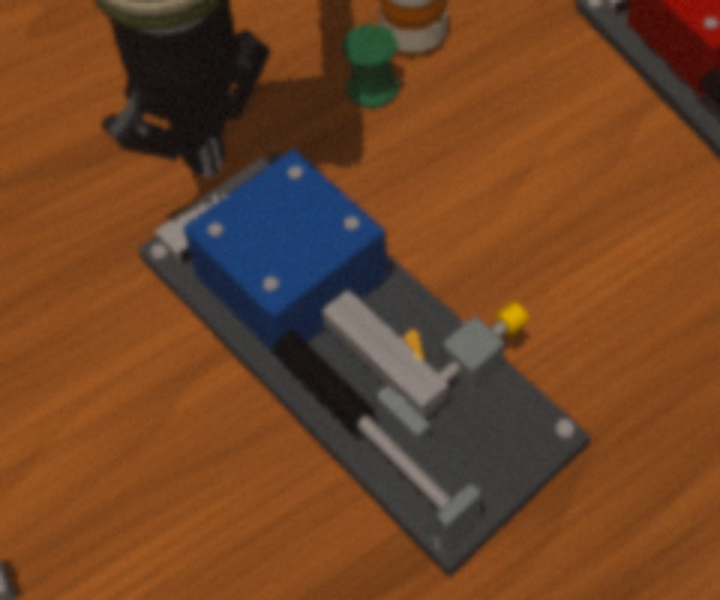

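The closed fingers are at (205,160) in the crop, in front of the middle of the blue face, and the spool and jar are clear. Now I'll lower a little and approach.

Request:
{"name": "play_rows", "arguments": {"increments": [[-1, [0, 0, 6], 0], [-1, [0, 0, 0], 0], [-1, [0, 0, 0], 0], [-1, [5, 0, 0], 0], [-1, [5, 0, 0], 0], [-1, [5, 0, 0], 0], [-1, [5, 0, 0], 0], [-1, [0, 0, 0], 0], [-1, [0, 0, 0], 0], [-1, [0, 0, 0], 0]]}}

```text
time: 4.23
tool_pos: [517.3, -193.0, 55.1]
tcp_rot: [-180.0, 0.0, 8.3]
ft_force: [-1.1, -1.0, -0.3]
finger_gap: -0.1
grip_force: 0.0
```

Request:
{"name": "play_rows", "arguments": {"increments": [[-1, [0, 0, 4], 0], [-1, [0, 0, 4], 0], [-1, [3, 0, 0], 0], [-1, [3, 0, 0], 0], [-1, [3, 0, 0], 0], [-1, [3, 0, 0], 0], [-1, [3, 0, 0], 0], [-1, [3, 0, 0], 0], [-1, [0, 0, 0], 0], [-1, [0, 0, 0], 0]]}}

```text
time: 5.07
tool_pos: [534.8, -190.6, 47.3]
tcp_rot: [-180.0, 0.1, 8.3]
ft_force: [-5.2, -0.1, 2.6]
finger_gap: 0.0
grip_force: 2.8
```

Request:
{"name": "play_rows", "arguments": {"increments": [[-1, [3, 0, 0], 0], [-1, [3, 0, 0], 0], [-1, [3, 0, 0], 0], [-1, [3, 0, 0], 0], [-1, [3, 0, 0], 0], [-1, [3, 0, 0], 0], [-1, [3, 0, 0], 0], [-1, [3, 0, 0], 0], [-1, [3, 0, 0], 0], [-1, [3, 0, 0], 0], [-1, [0, 0, 0], 0], [-1, [0, 0, 0], 0]]}}

```text
time: 6.07
tool_pos: [564.2, -186.3, 47.2]
tcp_rot: [-180.0, 0.1, 8.3]
ft_force: [-6.7, -1.6, 4.3]
finger_gap: 0.0
grip_force: 3.5
```

```bash
python3 - <<'E'
from h import *
s=snapshot("scene"); cv2.imwrite("pics/s3.png",cv2.resize(s["color"][200:400,170:410,::-1],None,fx=3,fy=3))
st=sense();print(st["tool_pos"],st["ft_force"])
f=[W(s,pinpoint("blue_face",s)[0]["xyz"]) for s in [snapshot("scene")]+[snapshot("top")] if pinpoint("blue_face",s)];print(f)
E
```

```text
[ 564.12013449 -186.3305724    47.21060872] [-7.16707833 -1.45117069  3.60054605]
[array([ 573.39312239, -184.03313578,   62.75092105]), array([ 573.40087907, -182.84577395,   64.24859133])]
```

View pics/s3.png

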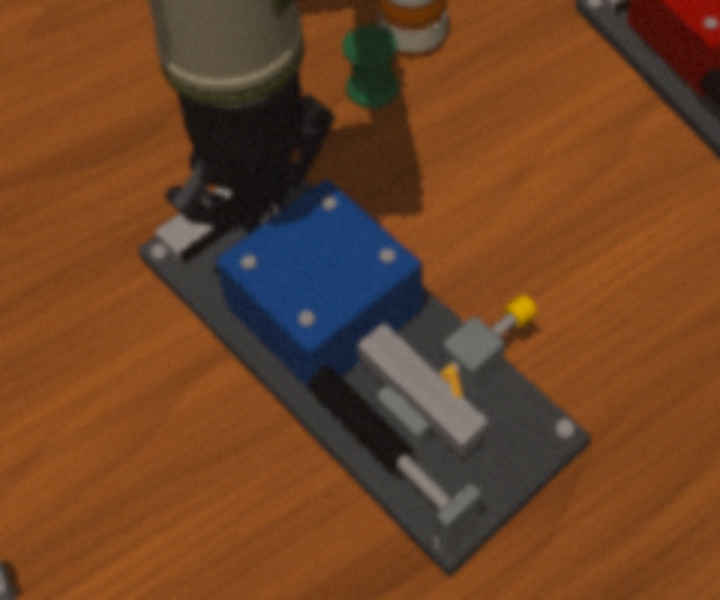

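The block has travelled about 35 mm, and the pin is driven out with its knob at (521,310). I'll push another 17 mm or so.

Request:
{"name": "play_rows", "arguments": {"increments": [[-1, [3, 0, 0], 0], [-1, [3, 0, 0], 0], [-1, [3, 0, 0], 0], [-1, [3, 0, 0], 0], [-1, [3, 0, 0], 0], [-1, [2, 0, 0], 0], [-1, [0, 0, 0], 0], [-1, [0, 0, 0], 0]]}}

```text
time: 7.08
tool_pos: [580.2, -184.0, 47.1]
tcp_rot: [-180.0, 0.2, 8.3]
ft_force: [-11.0, -1.1, 6.2]
finger_gap: -0.1
grip_force: 5.5
```

```bash
python3 - <<'E'
from h import *
s=snapshot("scene"); cv2.imwrite("pics/s4.png",cv2.resize(s["color"][200:400,170:410,::-1],None,fx=3,fy=3))
st=sense();print(st["tool_pos"],st["ft_force"])
f=[W(s,pinpoint("blue_face",s)[0]["xyz"]) for s in [snapshot("scene")]+[snapshot("top")] if pinpoint("blue_face",s)];print(f)
E
```

```text
[ 580.19041661 -183.97119874   47.14587621] [-10.65428043  -0.76539464   6.97230739]
[array([ 589.32787712, -182.71123118,   60.60472442]), array([ 590.76939429, -180.39405645,   63.45880636])]
```

View pics/s4.png

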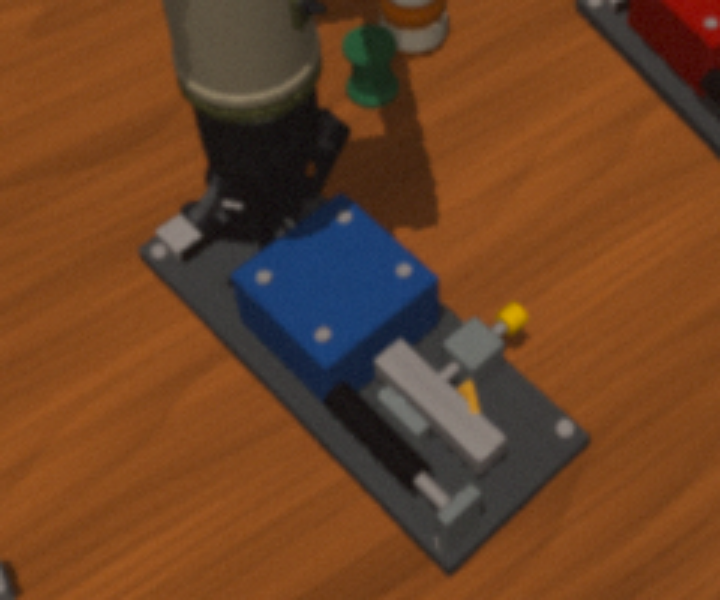

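The pin has snapped back in: the knob is at (512,319), where it started, and the pin sits behind the yellow tooth. Travel is about 51 mm, so I'll back off and lift.

Request:
{"name": "play_rows", "arguments": {"increments": [[-1, [-3, 0, 0], 0], [-1, [-4, 0, 0], 0], [-1, [-5, 0, 0], 0], [-1, [-7, 0, 0], 0], [-1, [-10, 0, 0], 0], [-1, [-10, 0, 0], 0], [-1, [-6, 0, -10], 0], [-1, [0, 0, -25], 0], [-1, [0, 0, -30], 0], [-1, [0, 0, -30], 0], [-1, [-10, 0, -20], 0], [-1, [0, 0, 0], 0]]}}

```text
time: 8.43
tool_pos: [529.8, -193.2, 168.6]
tcp_rot: [179.7, -0.4, 8.3]
ft_force: [0.1, 0.3, 0.7]
finger_gap: 0.2
grip_force: 0.0
```

Request:
{"name": "play_rows", "arguments": {"increments": [[-1, [-20, 10, 0], 0], [-1, [-20, 20, 0], 0], [-1, [-20, 20, 0], 0], [-1, [-20, 20, 0], 0], [-1, [-10, 20, 0], 0], [-1, [0, 0, 0], 0], [-1, [0, 0, 0], 0], [-1, [0, 0, 0], 0]]}}

```text
time: 9.1
tool_pos: [451.5, -293.3, 161.9]
tcp_rot: [-180.0, -0.0, 8.3]
ft_force: [-0.2, -0.1, -0.4]
finger_gap: -0.0
grip_force: 0.0
```

```bash
python3 - <<'E'
from h import *
s=snapshot("scene"); cv2.imwrite("pics/s5.png",s["color"][:,:,::-1])
st=sense();print(st["tool_pos"],st["ft_force"],st["time"])
for q in ["blue_face","red_face","jar","spool"]:
    print(q,[W(s,d["xyz"]).round() for d in pinpoint(q,s)[:1]])
E
```

```text
[ 451.62943638 -292.97665146  161.98985496] [-0.26389508  0.6019589  -0.4577013 ] 9.15
blue_face [array([ 579., -187.,   62.])]
red_face [array([534., 221.,  62.])]
jar [array([426.,  33.,  -0.])]
spool [array([459., -29.,   2.])]
```

View pics/s5.png

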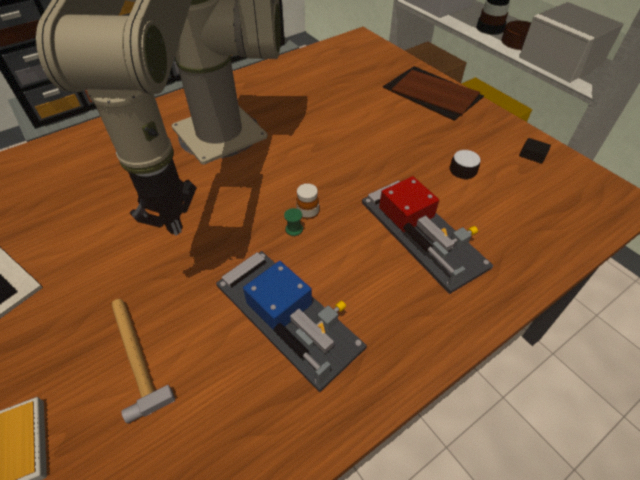

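The blue block, at (278,292), is latched at about 40 mm of travel. The red clamp is still closed, the other objects haven't moved, and the arm is clear.

```bash
python3 -c "
from bench import *
print(hand_in())"
```

```text
the job is handed in; nothing more can be done
None
```

The blue clamp is latched half open on its pin at about 40 mm of travel; the red clamp is still closed, nothing else was moved, and the job was handed in at about 9 s.

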